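# Put the wooden-lidded pantry jars on their trays

## Task

Put each of the three glass jars with a wooden knob lid into the round wooden tray that fits it: the small jar in the small tray, the medium in the medium, the large in the large, each standing upright flat on the tray's floor, inside the rim. They are glass: set them down, do not drop them or tip any jar over. Leave the two steel-lidded jars and the spoon where they are.

Things in the scene. Friction and masses are not known exactly. Their poses are not given: they have to be found in the camera images.
- jar_small: the small wooden-lidded jar, loose: an upright clear-glass cylinder of pasta, 60 mm in diameter, about 0.3 kg (+-20 %). Its flat wooden lid (52 mm across, fast to the jar) tops out 80 mm above the underside; a round wooden knob 32 mm in diameter stands 26 mm tall on the lid's middle; the jar can be carried by it. Origin: centre of the underside; z up the jar; yaw means nothing
- tray_small: the small tray: a shallow round tray of brown wood, fixed to the table, its floor 5 mm and its rim 14 mm above the table; 78 mm inside the rim, 92 mm outside, so the small wooden-lidded jar stands in it with 9 mm to spare all round. Origin: centre of the underside, on the table; z up
- jar_medium: the medium wooden-lidded jar, loose: an upright clear-glass cylinder of pasta, 80 mm in diameter, about 0.5 kg (+-20 %). Its flat wooden lid (72 mm across, fast to the jar) tops out 100 mm above the underside; a round wooden knob 32 mm in diameter stands 26 mm tall on the lid's middle; the jar can be carried by it. Origin: centre of the underside; z up the jar; yaw means nothing
- tray_medium: the medium tray: a shallow round tray of brown wood, fixed to the table, its floor 5 mm and its rim 14 mm above the table; 98 mm inside the rim, 112 mm outside, so the medium wooden-lidded jar stands in it with 9 mm to spare all round. Origin: centre of the underside, on the table; z up
- jar_large: the large wooden-lidded jar, loose: an upright clear-glass cylinder of pasta, 100 mm in diameter, about 0.8 kg (+-20 %). Its flat wooden lid (92 mm across, fast to the jar) tops out 125 mm above the underside; a round wooden knob 32 mm in diameter stands 26 mm tall on the lid's middle; the jar can be carried by it. Origin: centre of the underside; z up the jar; yaw means nothing
- tray_large: the large tray: a shallow round tray of brown wood, fixed to the table, its floor 5 mm and its rim 14 mm above the table; 118 mm inside the rim, 132 mm outside, so the large wooden-lidded jar stands in it with 9 mm to spare all round. Origin: centre of the underside, on the table; z up
- clip_small: a bystander: a glass jar of pasta 60 mm in diameter with a flat steel clip lid and no knob, top 80 mm above its underside, thin wire clips standing out 7 mm on two sides; loose. Origin: centre of the underside; z up. Not to be moved
- clip_medium: a bystander: a glass jar of pasta 80 mm in diameter with a flat steel clip lid and no knob, top 100 mm above its underside, thin wire clips standing out 7 mm on two sides; loose. Origin: centre of the underside; z up. Not to be moved
- spoon: a bystander: a brown wooden spoon 200 mm long, lying on the table; loose. Origin: near its middle, at its underside; x along it from handle to bowl. Not to be moved
Not all that is in view belongs to the job. Leave any yellow look-alike of the tray_small alone.

How it is judged:
At the end, for the whole second after the job is handed in: Each wooden-lidded jar is released and at rest in the tray of its size: centres within 12 mm, underside less than 9 mm above the tray's underside (so on its 5 mm floor), tilt below 0.08 rad. Steel-lidded jars upright (0.2 rad); they and the spoon within 30 mm of their start (horizontal distance between jar_small and tray_small below 0.012 m and z of jar_small in the frame of tray_small below 0.009 m and angle between each of jar_small, jar_medium, jar_large's own z axis and vertical below 0.08 rad and linear speed of each of jar_small, jar_medium, jar_large below 0.02 m/s and angular speed of each of jar_small, jar_medium, jar_large below 0.2 rad/s and contact force between each of jar_small, jar_medium, jar_large and the fingers below 0.1 N and horizontal distance between jar_medium and tray_medium below 0.012 m and z of jar_medium in the frame of tray_medium below 0.009 m and horizontal distance between jar_large and tray_large below 0.012 m and z of jar_large in the frame of tray_large below 0.009 m and distance of each of clip_small, clip_medium, spoon from where it was at the start of the episode below 0.03 m and angle between each of clip_small, clip_medium's own z axis and vertical below 0.2 rad); the robot touches nothing.
It fails at once if a wooden-lidded jar is dropped (free in the air more than 30 mm above the table) ((height (world z) of jar_small above 0.03 m and contact force between jar_small and anything else below 0.02 N) or (height (world z) of jar_medium above 0.03 m and contact force between jar_medium and anything else below 0.02 N) or (height (world z) of jar_large above 0.03 m and contact force between jar_large and anything else below 0.02 N)).
It fails at once if a jar is tipped over (more than 0.6 rad) (angle between any of jar_small, jar_medium, jar_large, clip_small, clip_medium's own z axis and vertical above 0.6 rad).
It fails at once if a steel-lidded jar or the spoon is pushed more than 30 mm away (distance of any of clip_small, clip_medium, spoon from where it was at the start of the episode above 0.03 m).
It also fails if it takes over 112 s, if anything falls off the work surface, if the arm or the gripper's body presses on something with over 40 N, if the wrist force passes 120 N, or if a joint passes its speed limit or range.

## Robot

A 6-joint arm with a two-finger parallel gripper is mounted at the origin on the work surface. World frame = base frame: x ahead of the robot, y to its left, z up, the work surface at z = 0. Lengths are in m, angles in rad, forces in N, time in s.
With the tool pointing down it reaches from about 0.35 to 0.95 m from the base axis. Payload 17.4 kg.
Tool frame: the origin (TCP) lies on the centre line of the jaws, within the pads' length; the fingertips stand 8 mm ahead of it and the grasp point (between the pads) lies 11 mm behind it; z points along the fingers, y is the line along which they close (so a half turn about z gives the same grasp; the last joint's range is limited). The gripper opens to 93 mm and grips with 3 to 60 N. Pads are 15 mm wide; open, the fingers measure 128 mm over their backs; the gripper's body (75 mm by 188 mm) begins 65 mm behind the grasp point.
Start: joints at [-1.158, 0.116, 1.442, -0, 1.584, -0.038], TCP at [0.294, -0.608, 0.227] pointing down, gripper open.
Joint ranges: [-2.83, 2.83], [-0.83, 2.19], [0.07, 2.5], [-1.14, 4.28], [0.01, 3], [-2.97, 2.97]. Speed limits (rad/s): [1.89, 1.89, 2.22, 3.14, 3.14, 3.14].

## Interface

Orientations are given as a unit quaternion [w, x, y, z].
In Python, from station import sensors, camera, hand_in gives the robot as it stands.
- The arm moves only by the tool apply_moves, never from a script. Its argument "series" is a list of rows, each a list of 7 numbers: the opening, from 0 (shut) to 1 (fully open), then the shift along the tool's x, y, z in fractions of the full range, 1 being 0.75 m, then the turn, a rotation vector about the tool's x, y, z in a scale on which 1.0 is 180 degrees. In form: [[gripper, x, y, z, wx, wy, wz], ...]. A call has 1 to 8 rows; each row is the pose to reach, as a shift and turn from the pose commanded when the call began, along the tool's axes at that moment; what a row does not reach only later rows make up. A row lasts 1/8 s, in which the tool goes at most 62.5 mm and 10.7 degrees, less where a joint would pass 70% of its speed; a pose out of reach is approached as far as the arm can. A call with a gripper value outside its range is refused whole. The fingers move at their own pace and stop on an object; "grip_force" is the grip in N (left out, the last holds). Time passes only in rows, so rows that repeat a pose let the fingers close. It gives the time, the measured TCP pose, the force, the opening and the grip force at its end, in the units of the state.
- sensors.read_state(): the state, without advancing time (a new reading comes with each control period).
- camera(name): name is "scene" or "top" or "wrist"; returns a dict with "image" (420x560x3 uint8, red, green, blue), "range_z" (420x560 float32, m along the optical axis (not along the pixel's ray), 0 where there is no reading), "fx", "fy", "cx", "cy" (pixels), "eye" and "rotation" of the camera in the world; the wrist camera has in their place "T_tool_cam" (4x4, takes a point from camera to tool coordinates, whose origin is the TCP and whose axes are the flange's). Camera axes: x right, y down, z forward; pixel columns grow to the right and rows downward; lengths in m; the calibration is good to about 2 mm. A picture is of the moment at which its call begins: read the wrist's pose just before it.
- hand_in(): hands the job in; it is judged then, once.
The state is a dict: "time": time; "q": joint angles; "qd": joint speeds; "effort": joint torques, N m; "ee_pos": TCP position; "tcp_rot": TCP orientation; "force": force on the tool from outside, world axes, zero at the start; "wrist_torque": the same for the moment, N m; "finger_gap": opening from 0.0 (shut) to 1.0 (fully open); "grip_force": force on a finger pad.
Only numpy, scipy, OpenCV 4.12 (cv2) and the standard library are available. Lean on these libraries where they do the work, as an engineer would, in place of code of your own. Each camera call takes 0.05 s, during which the arm holds its last target. There are 200 camera calls.

## Working session

There is one attempt and no reset: what is moved stays moved. The work goes in short steps, Python scripts to look and compute and a tool call to move; the robot and the scene stay as the last step left them, time stands still between calls to the robot, and variables do not carry over. Pictures are saved under pics/ and viewed, at most 14 in all, crops included, and the job is handed in when it is done.

Besides the shell and the picture viewer there is one more tool, called as name(argument=value, ...) on one line, values as JSON. apply_moves: Moves the arm, as the interface text tells. Its arguments: {"type":"object","properties":{"series":{"type":"array"},"grip_force":{"type":"number"}},"required":["series"]}

```bash
mkdir -p pics; cat > h.py <<'E'
import numpy as np, cv2
from station import sensors, camera, hand_in
def snap(n,f):
    c=camera(n); cv2.imwrite('pics/'+f+'.png',c['image'][:,:,::-1]); np.savez('pics/'+f+'.npz',**c); return c
def load(f): return dict(np.load('pics/'+f+'.npz'))
def ray(c,u,v):
    d=np.array([(u-c['cx'])/c['fx'],(v-c['cy'])/c['fy'],1.]); return c['rotation']@d
def pt(c,u,v,r=2):
    w=c['range_z'][v-r:v+r+1,u-r:u+r+1]; w=w[w>0]
    return c['eye']+ray(c,u,v)*np.median(w) if len(w) else None
def atz(c,u,v,z):
    d=ray(c,u,v); return c['eye']+d*(z-c['eye'][2])/d[2]
def tri(c1,p1,c2,p2):
    a=ray(c1,*p1);b=ray(c2,*p2);s=np.linalg.lstsq(np.c_[a,-b],c2['eye']-c1['eye'],rcond=None)[0]
    P=c1['eye']+a*s[0];Q=c2['eye']+b*s[1]; return (P+Q)/2,np.linalg.norm(P-Q)
E
python3 - <<'E'
from h import *
print(sensors.read_state())
for n in('top','scene'):
    c=snap(n,n+'0'); print(n,c['eye'],c['rotation'],c['fx'])
E
```

```text
{'time': 0.0, 'q': array([-1.15780417e+00,  1.16456422e-01,  1.44226927e+00,  2.32318620e-06,
        1.58402436e+00, -3.78202249e-02]), 'qd': array([ 7.96286879e-05,  2.11423231e-04, -2.13971588e-03, -7.46321096e-04,
        3.96977956e-04,  1.20785632e-03]), 'effort': array([-8.26894011e-04, -7.21268177e+01, -6.22609520e+01,  7.78613426e-02,
        2.38239742e-02, -1.12753119e-04]), 'ee_pos': array([ 0.29399245, -0.60738266,  0.22592263]), 'tcp_rot': array([-5.68764213e-04,  9.74703237e-01,  2.23502271e-01, -1.06779258e-04]), 'force': array([0.60454878, 0.09887864, 0.44158069]), 'wrist_torque': array([0.01318667, 0.0263183 , 0.0438839 ]), 'grip_force': 0.0, 'finger_gap': 0.9972984480435167}
top [ 0.36421768 -0.03345388  1.57402389] [-0.04320048  0.71029955 -0.70195744  0.02939414] 516.6208006207279
scene [ 1.12801759 -0.26594326  0.94799387] [-0.25963743  0.77915769  0.54368437 -0.1729422 ] 421.3379667630263
```

```bash
python3 - <<'E'
s=open('h.py').read()
s=s.replace("import numpy as np, cv2","import numpy as np, cv2\nfrom scipy.spatial.transform import Rotation as R").replace("return c['rotation']@d","return R.from_quat(np.roll(c['rotation'],-1)).apply(d)")
open('h.py','w').write(s)
E
```

```text
(no output)
```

View pics/top0.png

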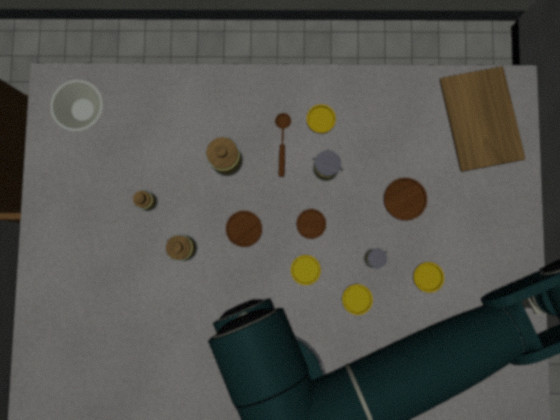

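View pics/scene0.png

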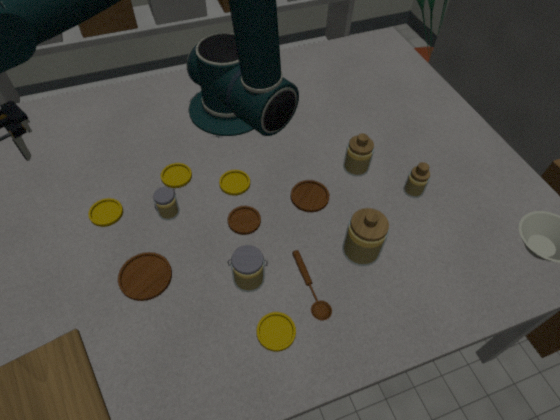

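Top: wooden-lidded jars are at (223,153) large, (180,247) medium and (144,200) small. Brown trays are at (405,199) large, (244,228) medium and (311,223) small.

Things that could be mistaken for these:
- **Yellow discs:** (321,119), (305,270), (357,299), (428,277)
- **Steel-lidded jars:** (327,164), (376,258)
- **Spoon bowl:** (283,121)
- **Cutting board and white bowl:** not similar enough to matter

Next I'll look at enlarged crops.

```bash
python3 - <<'E'
from h import *
t=cv2.imread('pics/top0.png');s=cv2.imread('pics/scene0.png')
cv2.imwrite('pics/ct.png',cv2.resize(t[130:270,120:270],None,fx=4,fy=4,interpolation=2))
cv2.imwrite('pics/cs.png',cv2.resize(s[120:260,290:440],None,fx=4,fy=4,interpolation=2))
# trays: brown-mask ellipse fits in both views
ct,cs=load('top0'),load('scene0')
for n,(a,b,dia) in dict(S=((311,223),(244,220),92),M=((244,228),(310,195),112),L=((405,199),(145,275),132)).items():
    o=[]
    for im,p in((t,a),(s,b)):
        h=cv2.cvtColor(im,cv2.COLOR_BGR2HSV)
        m=((h[...,1]>110)&(h[...,0]<18)).astype('u1')
        k,l,st,ce=cv2.connectedComponentsWithStats(m)
        i=l[p[1],p[0]]; cn=max(cv2.findContours((l==i).astype('u1'),0,1)[0],key=len)
        e=cv2.fitEllipse(cn); o.append(e[0]); print(n,e)
    P,g=tri(ct,o[0],cs,o[1]); print('tri',P.round(4),g.round(4),'top@.012',atz(ct,*o[0],.012).round(4),'sc@.012',atz(cs,*o[1],.012).round(4),pt(ct,*a),pt(cs,*b))
E
```

```text
S ((310.7817687988281, 223.3900146484375), (27.448453903198242, 27.507797241210938), 46.73077392578125)
S ((243.77511596679688, 219.73373413085938), (26.85557746887207, 31.393962860107422), 85.1711654663086)
tri [ 0.47   -0.0974  0.0064] 0.0024 top@.012 [ 0.47  -0.096  0.012] sc@.012 [ 0.4736 -0.0996  0.012 ] [ 0.47165155 -0.09695669  0.00519928] [ 0.46911378 -0.09787948  0.00408527]
M ((243.52713012695312, 228.30548095703125), (33.782833099365234, 33.96580505371094), 144.5701904296875)
M ((309.5144958496094, 195.69070434570312), (29.750349044799805, 37.197593688964844), 98.154052734375)
tri [0.4526 0.1068 0.0054] 0.0027 top@.012 [0.4527 0.1074 0.012 ] sc@.012 [0.4569 0.1029 0.012 ] [0.45403738 0.10659545 0.0057009 ] [0.44881163 0.10869591 0.00327891]
L ((405.0551452636719, 198.66561889648438), (40.31321334838867, 41.13611602783203), 104.40228271484375)
L ((144.4631805419922, 276.0412292480469), (44.541378021240234, 53.63867950439453), 64.1803207397461)
tri [ 0.5491 -0.3838  0.0044] 0.0024 top@.012 [ 0.5483 -0.3809  0.012 ] sc@.012 [ 0.5535 -0.384   0.012 ] [ 0.54817973 -0.38238533  0.0044629 ] [ 0.54594475 -0.38326997  0.00372471]
```

View pics/ct.png

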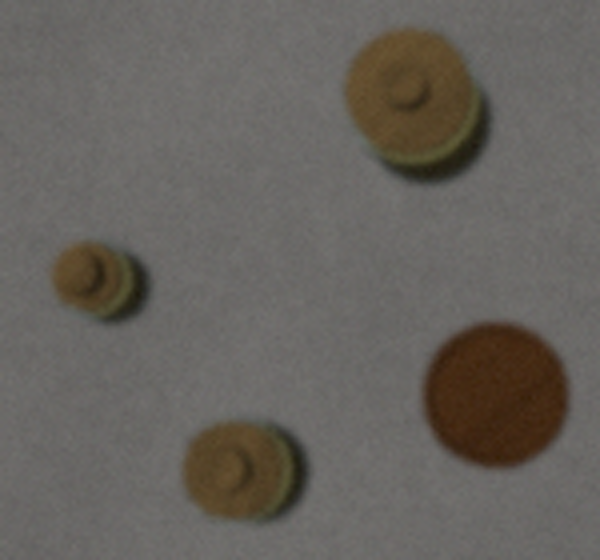

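View pics/cs.png

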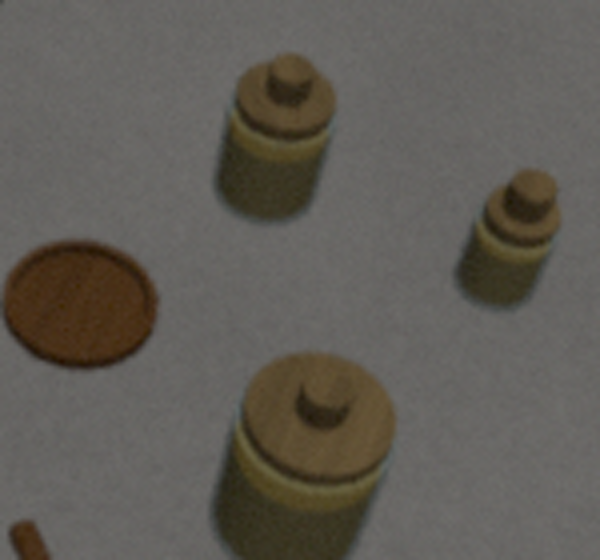

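Crops: three knobs on wooden lids confirmed. Knob-top centres are as follows:

| Jar | ct crop | cs crop |
|---|---|---|
| Large | (407,87) | (327,378) |
| Small | (78,272) | (533,187) |
| Medium | (230,470) | (292,73) |

The medium tray is brown and has a rim.

```bash
python3 - <<'E'
from h import *
ct,cs=load('top0'),load('scene0')
f=lambda p,o:((p[0]+.5)/4-.5+o[0],(p[1]+.5)/4-.5+o[1])
for n,a,b,h in(('S',(78,272),(533,187),.106),('M',(230,470),(292,73),.126),('L',(407,87),(327,378),.151)):
    a=f(a,(120,130));b=f(b,(290,120));P,g=tri(ct,a,cs,b)
    q=[int(round(x)) for x in a]
    print(n,P.round(4),g.round(4),atz(ct,*a,h).round(4),atz(cs,*b,h).round(4),pt(ct,*q,1),pt(cs,*[int(round(x)) for x in b],1))
for n,a in(('clipM',(327,160)),('clipS',(376,257))): print(n,atz(ct,*a,.09))
c=camera('wrist');print(c['T_tool_cam'].round(4),c['fx'])
E
```

```text
S [0.5322 0.4019 0.1019] 0.0017 [0.5322 0.4015 0.106 ] [0.5349 0.3977 0.106 ] [0.53119578 0.40205954 0.10505612] [0.53301656 0.39966632 0.10491873]
M [0.3916 0.2846 0.1198] 0.0012 [0.3913 0.2827 0.126 ] [0.3973 0.281  0.126 ] [0.39160314 0.28283549 0.12681792] [0.39725707 0.28242719 0.12499112]
L [0.6596 0.1614 0.1544] 0.0008 [0.6601 0.1615 0.151 ] [0.6577 0.1636 0.151 ] [0.66133121 0.16268844 0.15005242] [0.65661721 0.1633256  0.15030401]
clipM [ 0.64998222 -0.13881292  0.09      ]
clipS [ 0.37095418 -0.27913808  0.09      ]
[[-2.000e-04 -9.603e-01 -2.789e-01  7.770e-02]
 [ 1.000e+00 -4.000e-04  9.000e-04  0.000e+00]
 [-1.000e-03 -2.789e-01  9.603e-01 -1.590e-01]
 [ 0.000e+00  0.000e+00  0.000e+00  1.000e+00]] 345.52850487395636
```

The manual's scale: shifts go in shares of 0.75 m and turns go in shares of 180 degrees. Converting my numbers, 0.665 m / 0.75 = 0.8867, -0.532 m / 0.75 = -0.7093, 25.84 degrees / 180 = 0.1436.

apply_moves(series=[[0.7,0.8867,-0.7093,-0.0307,0,0,0.1436],[0.7,0.8867,-0.7093,-0.0307,0,0,0.1436],[0.7,0.8867,-0.7093,-0.0307,0,0,0.1436],[0.7,0.8867,-0.7093,-0.0307,0,0,0.1436],[0.7,0.8867,-0.7093,-0.0307,0,0,0.1436],[0.7,0.8867,-0.7093,-0.0307,0,0,0.1436],[0.7,0.8867,-0.7093,-0.0307,0,0,0.1436],[0.7,0.8867,-0.7093,-0.0307,0,0,0.1436]], grip_force=50)

```text
time: 1.15
ee_pos: [0.5098, -0.1545, 0.2402]
tcp_rot: [0.0, 1.0, -0.0, 0.0]
force: [0.9, -0.2, 1.0]
finger_gap: 0.701
grip_force: 0.0
```

apply_moves(series=[[0.7,0.2,-0.4213,-0.0133,0,0,0],[0.7,0.2,-0.4213,-0.0133,0,0,0],[0.7,0.2,-0.4213,-0.0133,0,0,0],[0.7,0.2,-0.4213,-0.0133,0,0,0],[0.7,0.2,-0.4213,-0.0133,0,0,0],[0.7,0.2,-0.4213,-0.0133,0,0,0],[0.7,0.2,-0.4213,-0.0133,0,0,0],[0.7,0.2,-0.4213,-0.0133,0,0,0]])

```text
time: 2.15
ee_pos: [0.6592, 0.1591, 0.2498]
tcp_rot: [0.0, 1.0, -0.0, -0.0]
force: [0.2, -0.1, -0.9]
finger_gap: 0.699
grip_force: 0.0
```

```bash
cat >> h.py <<'E'
def wsnap(f):
    s=sensors.read_state(); c=camera('wrist')
    Rt=R.from_quat(np.roll(s['tcp_rot'],-1)); T=c['T_tool_cam']
    c['eye']=s['ee_pos']+Rt.apply(T[:3,3]); c['rotation']=np.roll((Rt*R.from_matrix(T[:3,:3])).as_quat(),1)
    cv2.imwrite('pics/'+f+'.png',c['image'][:,:,::-1]); np.savez('pics/'+f+'.npz',**c); print(s['ee_pos'].round(4)); return c
def knob(c,h,xy):  # centre of points of range within 25mm of xy near height h
    v,u=np.mgrid[0:420,0:560]; z=c['range_z']; d=np.stack([(u-c['cx'])/c['fx'],(v-c['cy'])/c['fy'],np.ones(u.shape)],-1)*z[...,None]
    P=c['eye']+R.from_quat(np.roll(c['rotation'],-1)).apply(d.reshape(-1,3))
    k=(z.ravel()>0)&(abs(P[:,2]-h)<.005)&(np.hypot(*(P[:,:2]-xy).T)<.03); Q=P[k]
    lo,hi=np.percentile(Q,2,0),np.percentile(Q,98,0); print('n',k.sum(),'mid',((lo+hi)/2).round(4),'ext',(hi-lo).round(4),'med z',np.median(Q[:,2]).round(4))
E
python3 - <<'E'
from h import *
c=wsnap('w1'); knob(c,.151,(.66,.162))
E
```

```text
[0.6592 0.1591 0.2498]
n 1249 mid [0.6644 0.1634 0.1507] ext [0.028  0.028  0.0052] med z 0.1517
```

View pics/w1.png

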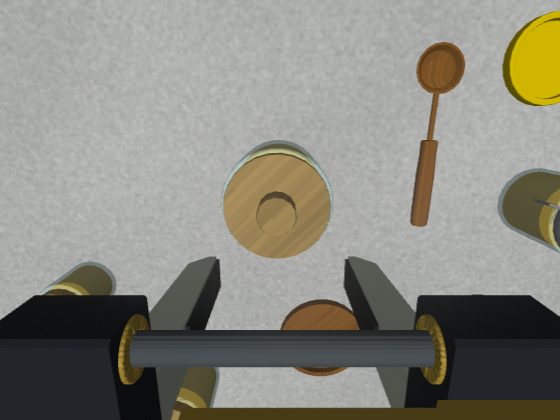

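The wrist view shows the large jar's knob centred at (276,213), between the open fingers. This agrees with the top/scene fix to within 4 mm. Going down next.

Scaled: 0.075 m / 0.75 = 0.1, 0.003 m / 0.75 = 0.004.

apply_moves(series=[[0.7,0.004,-0.0053,0.0533,0,0,0],[0.7,0.004,-0.0053,0.1,0,0,0],[0.7,0.004,-0.0053,0.1,0,0,0]])

```text
time: 2.58
ee_pos: [0.6612, 0.1622, 0.1728]
tcp_rot: [0.0, 1.0, -0.001, -0.002]
force: [-0.1, 0.7, 0.2]
finger_gap: 0.699
grip_force: 0.0
```

```bash
python3 - <<'E'
from h import *
c=wsnap('w2'); knob(c,.151,(.662,.163))
E
```

```text
[0.6612 0.1622 0.1728]
n 2310 mid [0.6645 0.1635 0.1504] ext [0.028  0.0279 0.0052] med z 0.1517
```

Scaled: 0.036 m / 0.75 = 0.048, 0.002 m / 0.75 = 0.0027.

apply_moves(series=[[0.7,0.0027,-0.0013,0.024,0,0,0],[0.7,0.0027,-0.0013,0.048,0,0,0],[0.7,0.0027,-0.0013,0.048,0,0,0],[0,0.0027,-0.0013,0.048,0,0,0],[0,0.0027,-0.0013,0.048,0,0,0],[0,0.0027,-0.0013,0.048,0,0,0],[0,0.0027,-0.0013,0.048,0,0,0],[0,0.0027,-0.0013,0.048,0,0,0]], grip_force=50)

```text
time: 3.62
ee_pos: [0.6645, 0.1642, 0.1394]
tcp_rot: [0.0, 1.0, -0.0, 0.0]
force: [0.2, -3.2, 2.4]
finger_gap: 0.334
grip_force: 50.0
```

Scaled: -0.15 m / 0.75 = -0.2, -0.145 m / 0.75 = -0.1933.

apply_moves(series=[[0,0,0,-0.0067,0,0,0],[0,0,0,-0.0267,0,0,0],[0,0,0,-0.06,0,0,0],[0,0,0,-0.1,0,0,0],[0,0,0,-0.14,0,0,0],[0,0,0,-0.1733,0,0,0],[0,0,0,-0.1933,0,0,0],[0,0,0,-0.2,0,0,0]])

```text
time: 4.62
ee_pos: [0.6645, 0.1646, 0.29]
tcp_rot: [-0.0, 1.0, -0.0, 0.0]
force: [-0.4, 0.4, -8.4]
finger_gap: 0.337
grip_force: 50.0
```

Scaled: 0.26 m / 0.75 = 0.3467, 0.22 m / 0.75 = 0.2933.

apply_moves(series=[[0,-0.0027,0.0107,0,0,0,0],[0,-0.008,0.04,0,0,0,0],[0,-0.0173,0.0827,0,0,0,0],[0,-0.028,0.1333,0,0,0,0],[0,-0.0387,0.1867,0,0,0,0],[0,-0.0507,0.24,0,0,0,0],[0,-0.0613,0.2933,0,0,0,0],[0,-0.0733,0.3467,0,0,0,0]])

```text
time: 5.62
ee_pos: [0.6082, -0.0978, 0.2884]
tcp_rot: [0.0, 1.0, -0.0, -0.0]
force: [1.0, 0.0, -9.0]
finger_gap: 0.332
grip_force: 50.0
```

Scaled: 0.275 m / 0.75 = 0.3667, 0.26 m / 0.75 = 0.3467.

apply_moves(series=[[0,-0.0107,0.0533,0,0,0,0],[0,-0.0227,0.1067,0,0,0,0],[0,-0.0333,0.16,0,0,0,0],[0,-0.0453,0.2133,0,0,0,0],[0,-0.056,0.2667,0,0,0,0],[0,-0.0653,0.3133,0,0,0,0],[0,-0.0733,0.3467,0,0,0,0],[0,-0.0773,0.3667,0,0,0,0]])

```text
time: 6.62
ee_pos: [0.5505, -0.3718, 0.2887]
tcp_rot: [-0.0, 1.0, -0.001, -0.0]
force: [0.9, 0.9, -8.2]
finger_gap: 0.337
grip_force: 50.0
```

Scaled: 0.012 m / 0.75 = 0.016, -0.001 m / 0.75 = -0.0013.

apply_moves(series=[[0,-0.0013,0.0107,0,0,0,0],[0,-0.0013,0.016,0,0,0,0],[0,-0.0013,0.016,0,0,0,0],[0,-0.0013,0.016,0,0,0,0]])

```text
time: 7.12
ee_pos: [0.5506, -0.3819, 0.2892]
tcp_rot: [-0.0, 1.0, 0.0, 0.0]
force: [-0.0, -0.2, -8.4]
finger_gap: 0.339
grip_force: 50.0
```

```bash
python3 - <<'E'
from h import *
c=wsnap('w3')
E
```

```text
[ 0.5506 -0.3819  0.2892]
```

View pics/w3.png

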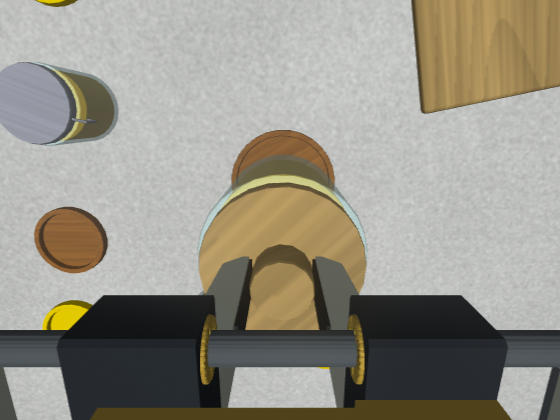

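Tray far edge is at (282,130), and its sides are about (231,172) and (334,172). The held jar hangs upright, centred at u≈282.

```bash
python3 - <<'E'
from h import *
c=load('w3')
print(atz(c,282.5,130,.014)-[.066,0,0]); print((atz(c,231,172,.014)+atz(c,334,172,.014))/2, atz(c,231,172,.014)-atz(c,334,172,.014))
E
```

```text
[ 0.54860571 -0.38302723  0.014     ]
[ 0.56334194 -0.38307822  0.014     ] [-3.07605852e-05  1.29714129e-01  0.00000000e+00]
```

Scaled: 0.138 m / 0.75 = 0.184, -0.001 m / 0.75 = -0.0013.

apply_moves(series=[[0,-0.0013,0.0013,0.0133,0,0,0],[0,-0.0013,0.0013,0.0467,0,0,0],[0,-0.0013,0.0013,0.0867,0,0,0],[0,-0.0013,0.0013,0.1267,0,0,0],[0,-0.0013,0.0013,0.1533,0,0,0],[0,-0.0013,0.0013,0.1693,0,0,0],[0,-0.0013,0.0013,0.1787,0,0,0],[0,-0.0013,0.0013,0.184,0,0,0]])

```text
time: 8.18
ee_pos: [0.5495, -0.3836, 0.1515]
tcp_rot: [0.0, 1.0, -0.0, 0.0]
force: [-0.2, 0.3, -8.6]
finger_gap: 0.334
grip_force: 50.0
```

Scaled: 0.006 m / 0.75 = 0.008, 0.004 m / 0.75 = 0.0053.

apply_moves(series=[[0,0,0,0.0027,0,0,0],[0,0,0,0.0053,0,0,0],[0,0,0,0.008,0,0,0],[0,0,0,0.008,0,0,0]])

```text
time: 8.68
ee_pos: [0.5493, -0.3835, 0.1451]
tcp_rot: [-0.0, 1.0, -0.0, -0.0]
force: [0.2, 0.3, -8.5]
finger_gap: 0.335
grip_force: 50.0
```

apply_moves(series=[[0,0,0,0.0013,0,0,0],[0,0,0,0.0027,0,0,0],[0,0,0,0.0027,0,0,0]])

```text
time: 9.05
ee_pos: [0.5496, -0.3839, 0.1444]
tcp_rot: [0.001, 1.0, -0.0, 0.001]
force: [-1.5, -2.3, 3.8]
finger_gap: 0.332
grip_force: 50.0
```

Scaled: -0.13 m / 0.75 = -0.1733, -0.11 m / 0.75 = -0.1467.

apply_moves(series=[[0.5,0,0,0,0,0,0],[0.7,0,0,0,0,0,0],[0.7,0,0,0,0,0,0],[0.7,0,0,-0.0267,0,0,0],[0.7,0,0,-0.08,0,0,0],[0.7,0,0,-0.1467,0,0,0],[0.7,0,0,-0.1733,0,0,0],[0.7,0,0,-0.1733,0,0,0]])

```text
time: 10.05
ee_pos: [0.5496, -0.3837, 0.2752]
tcp_rot: [0.001, 1.0, -0.0, 0.001]
force: [-0.4, -0.4, -0.3]
finger_gap: 0.7
grip_force: 0.0
```

```bash
python3 - <<'E'
from h import *
c=wsnap('w4'); knob(c,.156,(.5495,-.384))
E
```

```text
[ 0.5496 -0.3837  0.2752]
n 1077 mid [ 0.5493 -0.3843  0.1558] ext [0.0281 0.0284 0.0048] med z 0.1567
```

View pics/w4.png

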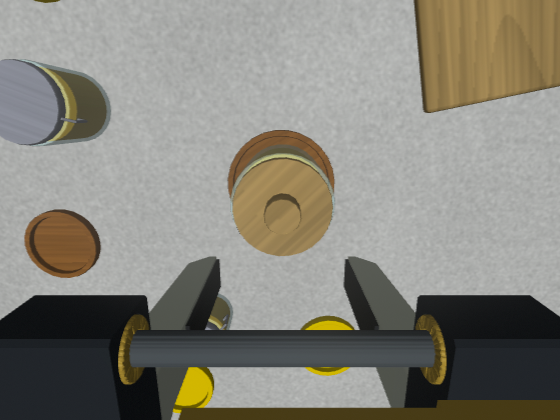

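The large jar stands in its tray: knob at (282,214), 5 mm higher than on the table, within 2 mm of the tray centre. Next is the medium jar.

Scaled: -0.667 m / 0.75 = -0.8893, -0.155 m / 0.75 = -0.2067.

apply_moves(series=[[0.7,-0.2067,-0.8893,0.04,0,0,0],[0.7,-0.2067,-0.8893,0.04,0,0,0],[0.7,-0.2067,-0.8893,0.04,0,0,0],[0.7,-0.2067,-0.8893,0.04,0,0,0],[0.7,-0.2067,-0.8893,0.04,0,0,0],[0.7,-0.2067,-0.8893,0.04,0,0,0],[0.7,-0.2067,-0.8893,0.04,0,0,0],[0.7,-0.2067,-0.8893,0.04,0,0,0]])

```text
time: 11.1
ee_pos: [0.435, 0.1047, 0.2494]
tcp_rot: [0.0, 1.0, -0.0, -0.001]
force: [1.0, 1.0, -0.6]
finger_gap: 0.702
grip_force: 0.0
```

Now at the medium tray. Remaining shift is x −0.041, y +0.178, z −0.03.

Scaled: -0.175 m / 0.75 = -0.2333, -0.041 m / 0.75 = -0.0547.

apply_moves(series=[[0.7,-0.0547,-0.2333,0.04,0,0,0],[0.7,-0.0547,-0.2333,0.04,0,0,0],[0.7,-0.0547,-0.2333,0.04,0,0,0],[0.7,-0.0547,-0.2333,0.04,0,0,0],[0.7,-0.0547,-0.2333,0.04,0,0,0],[0.7,-0.0547,-0.2333,0.04,0,0,0]])

```text
time: 11.85
ee_pos: [0.3957, 0.2771, 0.221]
tcp_rot: [0.0, 1.0, -0.001, -0.0]
force: [0.1, -0.0, -0.7]
finger_gap: 0.698
grip_force: 0.0
```

```bash
python3 - <<'E'
from h import *
c=wsnap('w5'); knob(c,.126,(.394,.283))
E
```

```text
[0.3957 0.2771 0.221 ]
n 1260 mid [0.3929 0.2867 0.1256] ext [0.0281 0.0278 0.0049] med z 0.1267
```

Scaled: 0.07 m / 0.75 = 0.0933, -0.009 m / 0.75 = -0.012.

apply_moves(series=[[0.7,-0.004,-0.012,0.0467,0,0,0],[0.7,-0.004,-0.012,0.0933,0,0,0],[0.7,-0.004,-0.012,0.0933,0,0,0],[0.7,-0.004,-0.012,0.0933,0,0,0]])

```text
time: 12.4
ee_pos: [0.393, 0.2869, 0.1529]
tcp_rot: [-0.0, 1.0, -0.001, 0.001]
force: [-0.4, 0.5, 0.3]
finger_gap: 0.703
grip_force: 0.0
```

```bash
python3 - <<'E'
from h import *
c=wsnap('w6'); knob(c,.126,(.394,.283))
E
```

```text
[0.393  0.2869 0.1529]
n 2181 mid [0.393  0.2868 0.1254] ext [0.0279 0.0278 0.0051] med z 0.1267
```

Aligned. Go down 39 mm to z ≈ 0.114, close and lift.

Scaled: 0.039 m / 0.75 = 0.052, 0.02 m / 0.75 = 0.0267.

apply_moves(series=[[0.7,0,0,0.0267,0,0,0],[0.7,0,0,0.052,0,0,0],[0.7,0,0,0.052,0,0,0],[0,0,0,0.052,0,0,0],[0,0,0,0.052,0,0,0],[0,0,0,0.052,0,0,0],[0,0,0,0.052,0,0,0],[0,0,0,0.052,0,0,0]], grip_force=45)

```text
time: 13.45
ee_pos: [0.3925, 0.2871, 0.1125]
tcp_rot: [-0.0, 1.0, -0.0, 0.0]
force: [-0.3, -1.7, 1.7]
finger_gap: 0.335
grip_force: 45.0
```

Scaled: -0.12 m / 0.75 = -0.16, -0.115 m / 0.75 = -0.1533.

apply_moves(series=[[0,0,0,-0.0067,0,0,0],[0,0,0,-0.0267,0,0,0],[0,0,0,-0.06,0,0,0],[0,0,0,-0.1,0,0,0],[0,0,0,-0.1333,0,0,0],[0,0,0,-0.1533,0,0,0],[0,0,0,-0.16,0,0,0],[0,0,0,-0.16,0,0,0]])

```text
time: 14.45
ee_pos: [0.3923, 0.2871, 0.2319]
tcp_rot: [0.0, 1.0, -0.0, -0.0]
force: [0.1, 0.0, -5.2]
finger_gap: 0.335
grip_force: 45.0
```

Scaled: 0.18 m / 0.75 = 0.24, 0.06 m / 0.75 = 0.08.

apply_moves(series=[[0,0.004,0.0133,0,0,0,0],[0,0.016,0.0467,0,0,0,0],[0,0.0307,0.0933,0,0,0,0],[0,0.048,0.144,0,0,0,0],[0,0.0627,0.1893,0,0,0,0],[0,0.0733,0.2213,0,0,0,0],[0,0.08,0.24,0,0,0,0],[0,0.08,0.24,0,0,0,0]])

```text
time: 15.45
ee_pos: [0.4524, 0.1064, 0.2319]
tcp_rot: [0.0, 1.0, -0.001, -0.0]
force: [-0.4, 0.7, -3.9]
finger_gap: 0.341
grip_force: 45.0
```

```bash
python3 - <<'E'
from h import *
c=wsnap('w7')
E
```

```text
[0.4524 0.1064 0.2319]
```

View pics/w7.png

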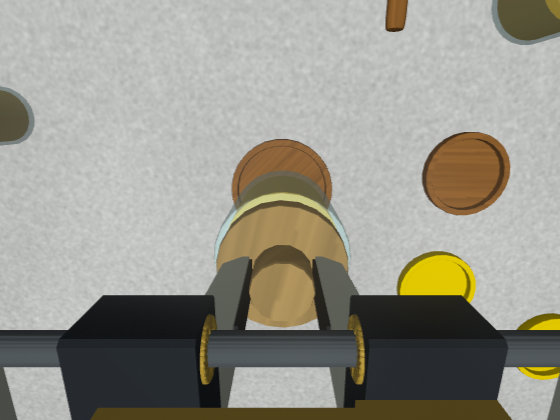

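Medium tray far edge is at (282,139), with sides (232,183) and (332,183). The small tray is at about (466,173).

```bash
python3 - <<'E'
from h import *
c=load('w7')
print(atz(c,282,139,.014)-[.056,0,0]); a,b=atz(c,232,183,.014),atz(c,332,183,.014);print((a+b)/2,a-b)
im=cv2.cvtColor(c['image'],cv2.COLOR_RGB2HSV); m=((im[...,1]>90)&(im[...,0]<15)).astype('u1'); l=cv2.connectedComponents(m)[1]
cn=max(cv2.findContours((l==l[173,466]).astype('u1'),0,1)[0],key=len)[:,0]
P=np.array([atz(c,*p,.014) for p in cn]); (x,y),r=cv2.minEnclosingCircle(P[:,:2].astype('f4')); print('S tray',x,y,r)
E
```

```text
[0.45278422 0.1058178  0.014     ]
[0.46141882 0.10588827 0.014     ] [0.00021001 0.11028455 0.        ]
S tray 0.31415778398513794 0.1090942919254303 0.4217511713504791
```

Scaled: 0.111 m / 0.75 = 0.148, 0.109 m / 0.75 = 0.1453.

apply_moves(series=[[0,0,0,0.0133,0,0,0],[0,0,0,0.04,0,0,0],[0,0,0,0.0733,0,0,0],[0,0,0,0.1067,0,0,0],[0,0,0,0.128,0,0,0],[0,0,0,0.14,0,0,0],[0,0,0,0.1453,0,0,0],[0,0,0,0.148,0,0,0]])

```text
time: 16.5
ee_pos: [0.4526, 0.1071, 0.1216]
tcp_rot: [-0.0, 1.0, -0.0, 0.0]
force: [-0.1, 0.3, -5.1]
finger_gap: 0.333
grip_force: 45.0
```

Scaled: 0.003 m / 0.75 = 0.004, 0.002 m / 0.75 = 0.0027.

apply_moves(series=[[0,0,0,0.0013,0,0,0],[0,0,0,0.0027,0,0,0],[0,0,0,0.004,0,0,0],[0,0,0,0.004,0,0,0]])

```text
time: 17.0
ee_pos: [0.4523, 0.1071, 0.1182]
tcp_rot: [0.0, 1.0, -0.0, -0.0]
force: [0.2, -0.4, -4.7]
finger_gap: 0.337
grip_force: 45.0
```

Scaled: 0.0015 m / 0.75 = 0.002, 0.001 m / 0.75 = 0.0013.

apply_moves(series=[[0,0,0,0.0013,0,0,0],[0,0,0,0.002,0,0,0],[0,0,0,0.002,0,0,0]])

```text
time: 17.38
ee_pos: [0.4526, 0.107, 0.1175]
tcp_rot: [0.0, 1.0, -0.0, 0.0]
force: [-1.8, -2.7, 6.0]
finger_gap: 0.332
grip_force: 45.0
```

Contact. Release and rise.

Scaled: -0.11 m / 0.75 = -0.1467, -0.1 m / 0.75 = -0.1333.

apply_moves(series=[[0.5,0,0,0,0,0,0],[0.7,0,0,0,0,0,0],[0.7,0,0,0,0,0,0],[0.7,0,0,-0.0267,0,0,0],[0.7,0,0,-0.08,0,0,0],[0.7,0,0,-0.1333,0,0,0],[0.7,0,0,-0.1467,0,0,0],[0.7,0,0,-0.1467,0,0,0]])

```text
time: 18.38
ee_pos: [0.4525, 0.1071, 0.2275]
tcp_rot: [-0.0, 1.0, -0.0, 0.001]
force: [-1.1, 0.2, -1.1]
finger_gap: 0.699
grip_force: 0.0
```

```bash
python3 - <<'E'
from h import *
c=wsnap('w8'); knob(c,.131,(.453,.107))
E
```

```text
[0.4525 0.1071 0.2275]
n 1250 mid [0.453  0.1068 0.1305] ext [0.0279 0.0279 0.0054] med z 0.1317
```

apply_moves(series=[[0.7,0.1067,-0.3893,0.0133,0,0,0],[0.7,0.1067,-0.3893,0.0133,0,0,0],[0.7,0.1067,-0.3893,0.0133,0,0,0],[0.7,0.1067,-0.3893,0.0133,0,0,0],[0.7,0.1067,-0.3893,0.0133,0,0,0],[0.7,0.1067,-0.3893,0.0133,0,0,0],[0.7,0.1067,-0.3893,0.0133,0,0,0],[0.7,0.1067,-0.3893,0.0133,0,0,0]])

```text
time: 19.42
ee_pos: [0.5323, 0.398, 0.2168]
tcp_rot: [0.0, 1.0, -0.001, -0.0]
force: [0.1, -0.7, 0.8]
finger_gap: 0.701
grip_force: 0.0
```

```bash
python3 - <<'E'
from h import *
c=wsnap('w9'); knob(c,.106,(.532,.401))
E
```

```text
[0.5323 0.398  0.2168]
n 1139 mid [0.5339 0.4033 0.1057] ext [0.0281 0.0276 0.0048] med z 0.1067
```

Scaled: 0.083 m / 0.75 = 0.1107, -0.004 m / 0.75 = -0.0053.

apply_moves(series=[[0.7,0.0027,-0.0053,0.0533,0,0,0],[0.7,0.0027,-0.0053,0.1067,0,0,0],[0.7,0.0027,-0.0053,0.1107,0,0,0],[0.7,0.0027,-0.0053,0.1107,0,0,0]])

```text
time: 19.98
ee_pos: [0.5348, 0.4029, 0.1355]
tcp_rot: [-0.0, 1.0, -0.0, 0.001]
force: [0.4, 0.0, 1.2]
finger_gap: 0.7
grip_force: 0.0
```

```bash
python3 - <<'E'
from h import *
c=wsnap('w10'); knob(c,.106,(.532,.401))
E
```

```text
[0.5348 0.4029 0.1355]
n 2128 mid [0.534  0.4031 0.1054] ext [0.0282 0.0279 0.0053] med z 0.1067
```

Down to z ≈ 0.093.

Scaled: 0.042 m / 0.75 = 0.056, 0.02 m / 0.75 = 0.0267.

apply_moves(series=[[0.7,0,0,0.0267,0,0,0],[0.7,0,0,0.056,0,0,0],[0.7,0,0,0.056,0,0,0],[0,0,0,0.056,0,0,0],[0,0,0,0.056,0,0,0],[0,0,0,0.056,0,0,0],[0,0,0,0.056,0,0,0],[0,0,0,0.056,0,0,0]], grip_force=40)

```text
time: 21.02
ee_pos: [0.5345, 0.4031, 0.0921]
tcp_rot: [-0.0, 1.0, -0.0, 0.0]
force: [-1.4, -0.5, 2.9]
finger_gap: 0.34
grip_force: 40.0
```

apply_moves(series=[[0,0,0,-0.0067,0,0,0],[0,0,0,-0.0267,0,0,0],[0,0,0,-0.06,0,0,0],[0,0,0,-0.1067,0,0,0],[0,0,0,-0.1533,0,0,0],[0,0,0,-0.1933,0,0,0],[0,0,0,-0.2107,0,0,0],[0,0,0,-0.2133,0,0,0]])

```text
time: 22.02
ee_pos: [0.5345, 0.4031, 0.2523]
tcp_rot: [-0.0, 1.0, -0.0, 0.0]
force: [-0.3, 0.1, -2.8]
finger_gap: 0.335
grip_force: 40.0
```

Scaled: 0.265 m / 0.75 = 0.3533, 0.225 m / 0.75 = 0.3.

apply_moves(series=[[0,-0.0013,0.0133,0,0,0,0],[0,-0.0053,0.0427,0,0,0,0],[0,-0.0107,0.0867,0,0,0,0],[0,-0.0187,0.14,0,0,0,0],[0,-0.0253,0.1933,0,0,0,0],[0,-0.032,0.2467,0,0,0,0],[0,-0.0387,0.3,0,0,0,0],[0,-0.0453,0.3533,0,0,0,0]])

```text
time: 23.02
ee_pos: [0.4992, 0.1357, 0.2511]
tcp_rot: [0.0, 1.0, -0.0, -0.0]
force: [1.0, 0.2, -1.7]
finger_gap: 0.338
grip_force: 40.0
```

Scaled: 0.235 m / 0.75 = 0.3133, 0.225 m / 0.75 = 0.3.

apply_moves(series=[[0,-0.0067,0.0533,0,0,0,0],[0,-0.0133,0.1067,0,0,0,0],[0,-0.02,0.16,0,0,0,0],[0,-0.028,0.2133,0,0,0,0],[0,-0.0347,0.2667,0,0,0,0],[0,-0.0387,0.3,0,0,0,0],[0,-0.04,0.3133,0,0,0,0],[0,-0.04,0.3133,0,0,0,0]])

```text
time: 24.02
ee_pos: [0.4698, -0.0973, 0.2514]
tcp_rot: [-0.0, 1.0, -0.001, -0.0]
force: [-0.4, -0.6, -2.4]
finger_gap: 0.337
grip_force: 40.0
```

```bash
python3 - <<'E'
from h import *
c=wsnap('w11')
E
```

```text
[ 0.4698 -0.0973  0.2514]
```

View pics/w11.png

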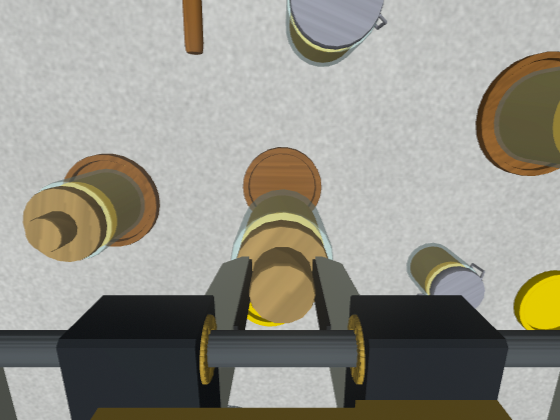

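Small tray far edge is at (282,147), with sides (243,185) and (321,185). The medium jar stands inside its tray on the left.

```bash
python3 - <<'E'
from h import *
c=load('w11')
print(atz(c,282,147,.014)-[.046,0,0]); a,b=atz(c,243,185,.014),atz(c,321,185,.014);print((a+b)/2,a-b)
E
```

```text
[ 0.47031196 -0.09780655  0.014     ]
[ 0.47294494 -0.09774905  0.014     ] [0.00014841 0.09062298 0.        ]
```

Centred. Contact is expected at z ≈ 0.097.

Scaled: 0.152 m / 0.75 = 0.2027, 0.15 m / 0.75 = 0.2.

apply_moves(series=[[0,0,0,0.0133,0,0,0],[0,0,0,0.0467,0,0,0],[0,0,0,0.0933,0,0,0],[0,0,0,0.14,0,0,0],[0,0,0,0.1733,0,0,0],[0,0,0,0.192,0,0,0],[0,0,0,0.2,0,0,0],[0,0,0,0.2027,0,0,0]])

```text
time: 25.08
ee_pos: [0.4706, -0.0968, 0.1001]
tcp_rot: [0.0, 1.0, 0.0, 0.0]
force: [1.6, 0.3, -2.8]
finger_gap: 0.338
grip_force: 40.0
```

Scaled: 0.003 m / 0.75 = 0.004, 0.002 m / 0.75 = 0.0027.

apply_moves(series=[[0,0,0,0.0013,0,0,0],[0,0,0,0.0027,0,0,0],[0,0,0,0.004,0,0,0],[0,0,0,0.004,0,0,0]])

```text
time: 25.58
ee_pos: [0.4705, -0.097, 0.0971]
tcp_rot: [0.0, 1.0, -0.0, 0.0]
force: [0.5, 0.2, -0.4]
finger_gap: 0.336
grip_force: 40.0
```

Contact is starting: the load is going off the wrist. Release and rise.

Scaled: -0.12 m / 0.75 = -0.16, -0.08 m / 0.75 = -0.1067.

apply_moves(series=[[0,0,0,0.0007,0,0,0],[0.5,0,0,0.0007,0,0,0],[0.7,0,0,0.0007,0,0,0],[0.7,0,0,0.0007,0,0,0],[0.7,0,0,-0.04,0,0,0],[0.7,0,0,-0.1067,0,0,0],[0.7,0,0,-0.16,0,0,0],[0.7,0,0,-0.16,0,0,0]])

```text
time: 26.58
ee_pos: [0.4713, -0.0972, 0.2199]
tcp_rot: [0.001, 1.0, -0.0, 0.002]
force: [0.7, 0.6, 0.1]
finger_gap: 0.701
grip_force: 0.0
```

```bash
python3 - <<'E'
from h import *
c=wsnap('w12'); knob(c,.111,(.47,-.097)); snap('scene','end')
E
```

```text
[ 0.4713 -0.0972  0.2199]
n 1148 mid [ 0.47   -0.0969  0.1107] ext [0.0281 0.0276 0.005 ] med z 0.1117
```

View pics/end.png

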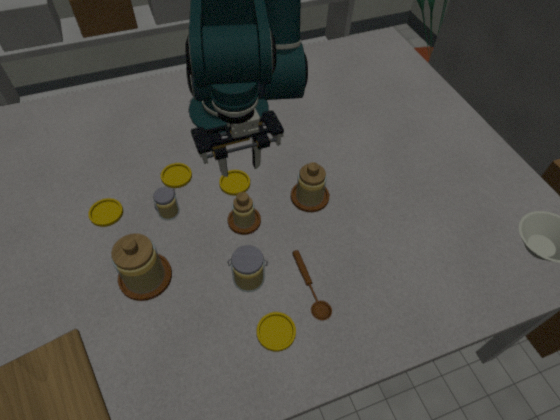

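The scene shows all three jars upright in their trays: large (140,262), small (243,212) and medium (311,187). The clip jars and spoon are where they were.

```bash
python3 -c "
from station import hand_in
print(hand_in())"
```

```text
the job is handed in; nothing more can be done
None
```

The job is handed in at about 27 s of the 112 s allowed: each of the three wooden-lidded jars stands upright on the floor of its own tray, within about 2 mm of centre, and the steel-lidded jars and spoon look unmoved in the final picture; no verdict was shown.

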